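# Load the red-capped tube rack into the bench incubator

## Task

Put the rack of red-capped tubes into the bench incubator: swing its door wide open, pull the shelf well out by its knob, and carry the rack over upright by its bar and set it down on the shelf without dropping it. Then slide the shelf fully home with the rack standing on it and shut the door completely, leaving the blue-capped rack and everything else on the bench where it is.

Things in the scene. Friction and masses are not known exactly. Their poses are not given: they have to be found in the camera images.
- incubator: white bench incubator, fixed, 260 wide x 260 deep x 325 mm high, controls low on its front. Origin: centre of its underside; x points from its front into it, y to the left as seen facing the front, z up. Front plane at x = -130 mm. Chamber opening 210 mm wide, from 105 to 300 mm above the bench; roof 25 mm thick; the shut door covers 98 to 323 mm
- door (a joint): door angle, rad, about an upright hinge at the left edge of the front: 0 shut, grows as it swings out towards the robot and round to the left (clockwise from above), at most 1.9. Friction about 0.6 N at the handle; stays where left. Door 250 wide, 225 high, 24 mm thick, white with a clear window
- door_handle (a point): point to grip on the door's blue upright bar handle: round, 12 mm thick, 124 mm long, axis 45 mm off the door's outer face, 225 mm along the door from the hinge. The point is on the bar's axis, 273 mm above the bench, 28 mm below the top of the bar. Axes turn with the door; at door = 0 they are the incubator's
- door_hinge (a point): point on the door's upright hinge line, which lies in the door's inner face at its left edge, at the height of door_handle; its axes turn with the door
- shelf (a joint): how far the pull-out shelf is drawn out of the chamber, m: 0 fully home, 0.175 fully out (stops at both ends); friction about 1.5 N, stays where left
- shelf_knob (a point): centre of the head of the black round knob in the middle of the shelf's front lip: head 28 mm across, 18 mm long, axis along the incubator's x, centre 34 mm before the lip's front and 146 mm above the bench. Behind the shut door; with the shelf home it is 14 mm inside the front plane. Axes as the incubator's
- shelf_floor (a point): middle of the top of the shelf's floor, 132 mm above the bench; moves with the shelf, axes as the incubator's, at x = 8 mm in its frame when home. Steel tray 180 deep (x) x 186 wide (y); front lip (4 mm thick, outer face at x = -90 mm) 30 mm above the floor, other edges 12 mm. Fully out, its front 127 mm stands before the front plane
- rack_red: white tube rack 66 (x) x 112 (y) x 135 mm high, 0.2-0.4 kg, loose, two rows of four red-capped tubes (cap tops 95 mm high), an end plate at each end, and over the middle, along the rack's y axis, an aluminium carrying bar 12 x 12 mm, 104 long, its centre 128 mm above the underside. Origin: centre of the underside, z up. The one to load
- rack_blue: the same kind of rack with blue caps, not to be touched; it and the red one may start in either of two places
- reagent: amber reagent bottle 48 mm across, 110 mm high, loose; bystander, origin at its underside's centre
- beaker: glass beaker 72 mm across, 90 mm high, loose; bystander, origin at its underside's centre
- timer: white bench timer 60 x 70 x 22 mm, loose; bystander, origin at its underside's centre
- tip_box: blue pipette-tip box with clear cover 85 x 120 x 68 mm, loose; bystander, origin at its underside's centre

How it is judged (in metres and radians):
On the way, in this order (a step that is already met when the one before it is completed fails the run):
1. the door is swung wide open (past 75 degrees) (value of joint door above 1.31 rad), for 0.1 s.
2. the shelf is drawn well out (past 120 mm) (value of joint shelf above 0.12 m), for 0.1 s.
3. the red-capped rack stands upright on the drawn-out shelf, let go (x of rack_red in the frame of shelf_floor between -0.055 and 0.055 m and y of rack_red in the frame of shelf_floor between -0.036 and 0.036 m and z of rack_red in the frame of shelf_floor between -0.006 and 0.008 m and angle between rack_red's own z axis and vertical below 0.1 rad and linear speed of rack_red below 0.02 m/s and contact force between the fingers and rack_red below 0.1 N and value of joint shelf above 0.08 m), for 0.2 s.
4. the shelf is slid home (within 10 mm) with the rack standing on it (x of rack_red in the frame of shelf_floor between -0.055 and 0.055 m and y of rack_red in the frame of shelf_floor between -0.036 and 0.036 m and z of rack_red in the frame of shelf_floor between -0.006 and 0.008 m and angle between rack_red's own z axis and vertical below 0.1 rad and value of joint shelf below 0.01 m), for 0.1 s.
At the end, for the whole second after the job is handed in: the door is shut (within 0.04 rad), the shelf is home (within 10 mm), and the red-capped rack stands upright (within 0.1 rad) and still on the shelf's floor (centre within 55 mm in depth and 36 mm sideways of the floor's middle, underside within 8 mm of the floor) (all of step 4 and value of joint door below 0.04 rad and linear speed of rack_red below 0.02 m/s and contact force between the fingers and rack_red below 0.1 N); the robot touches nothing.
It fails at once if the red-capped rack is let go in the air (height (world z) of rack_red above 0.015 m and (z of rack_red in the frame of shelf_floor above 0.015 m or z of rack_red in the frame of shelf_floor below -0.015 m or x of rack_red in the frame of shelf_floor above 0.12 m or x of rack_red in the frame of shelf_floor below -0.12 m or y of rack_red in the frame of shelf_floor above 0.12 m or y of rack_red in the frame of shelf_floor below -0.12 m) and contact force between the fingers and rack_red below 0.02 N).
It fails at once if the red-capped rack is tipped by more than 30 degrees (angle between rack_red's own z axis and vertical above 0.52 rad).
It fails at once if the blue-capped rack is shifted by more than 25 mm (distance of rack_blue from where it was at the start of the episode above 0.025 m).
It fails at once if the bottle, beaker, timer or tip box is shifted by more than 25 mm (distance of any of reagent, beaker, timer, tip_box from where it was at the start of the episode above 0.025 m).
It also fails if it takes over 72 s, if anything falls off the work surface, if the arm or the gripper's body presses on something with over 40 N, if the wrist force passes 120 N, or if a joint passes its speed limit or range.

## Robot

A 6-joint arm with a two-finger parallel gripper is mounted at the origin on the work surface. World frame = base frame: x ahead of the robot, y to its left, z up, the work surface at z = 0. Lengths are in mm, angles in rad, forces in N, time in s.
With the tool pointing down it reaches from about 350 to 875 mm from the base axis. Payload 4.2 kg.
Tool frame: the origin (TCP) lies at the very end of the fingers, on their centre line; the grasp point (between the pads) lies 19 mm behind it; z points along the fingers, y is the line along which they close (so a half turn about z gives the same grasp; the last joint's range is limited). The gripper opens to 85 mm and grips with 20 to 120 N. Pads are 22 mm wide; open, the fingers measure 114 mm over their backs; the gripper's body (76 mm by 85 mm) begins 54 mm behind the grasp point. The pads swing forward as they close: fully open they stand 13 mm farther back than shut.
Start: joints at [1.407, 0.385, 0.008, 0, -1.194, -0.259], TCP at [256.414, 569.957, 231.312] pointing down, gripper open.
Joint ranges: [-3.14, 3.14], [-1.21, 2.06], [-1.07, 1.41], [-3.16, 2.05], [-2.99, -0.16], [-3.1, 3.1]. Speed limits (rad/s): [2.79, 2.79, 3.14, 3.14, 3.14, 3.14].

## Interface

Orientations are given as a unit quaternion [x, y, z, w].
In Python, from bench import read_state, get_image, get_calibration, job_done gives the robot as it stands.
- The arm moves only by the shell command python3 -m creep 'ROWS'. ROWS is a JSON object of lists of equal length, an entry for each row: "translation": the shift along the world's x, y, z in cm, a list of three; "delta_rot": the turn, a rotation vector about the world's x, y, z in degrees, a list of three; "hand": the finger opening in cm, from 0 to 8.54. A call has 1 to 8 rows; each row is the pose to reach, as a shift and turn from the pose commanded when the call began; what a row does not reach only later rows make up. A row lasts 1/8 s, in which the tool goes at most 62.5 mm and 10.7 degrees, less where a joint would pass 70% of its speed; a pose out of reach is approached as far as the arm can. A call with a gripper value outside its range is refused whole. The fingers move at their own pace and stop on an object; the grip force is fixed at half the most. Time passes only in rows, so rows that repeat a pose let the fingers close. It gives the time, the measured TCP pose, the force, the opening and the grip force at its end, in the units of the state.
- read_state(): the state, without advancing time (a new reading comes with each control period).
- get_image(name): name is "side" or "top" or "wrist"; returns (picture, depth): 480x640x3 uint8, red, green, blue; 480x640 float32, mm along the optical axis (not along the pixel's ray), 0 where there is no reading.
- get_calibration(name): a dict with "intrinsics" (3x3 intrinsics, pixels), "xyz" and "attitude" of the camera in the world. Camera axes: x right, y down, z forward; pixel columns grow to the right and rows downward; lengths in mm; the calibration is good to about 2 mm. A picture is of the moment at which its call begins: read the wrist's pose just before it. get_calibration takes no time and is no camera call; for the wrist camera it gives the pose at the moment of the call.
- job_done(): hands the job in; it is judged then, once.
The state is a dict: "clock": time; "joints": joint angles; "joint_vel": joint speeds; "joint_efforts": joint torques, N m; "position": TCP position; "ee_rot": TCP orientation; "contact_force": force on the tool from outside, world axes, zero at the start; "wrist_torque": the same for the moment, N m; "gripper_width": finger opening in mm; "grasp_force": force on a finger pad.
Only numpy, scipy, OpenCV 4.12 (cv2) and the standard library are available. Lean on these libraries where they do the work, as an engineer would, in place of code of your own. Each camera call takes 0.05 s, during which the arm holds its last target. There are 200 camera calls.

## Working session

There is one attempt and no reset: what is moved stays moved. The work goes in short steps, Python scripts to look and compute and a shell command to move; the robot and the scene stay as the last step left them, time stands still between calls to the robot, and variables do not carry over. Pictures are saved under pics/ and viewed, at most 12 in all, crops included, and the job is handed in when it is done.

```bash
mkdir -p pics
cat > h.py <<'E'
import numpy as np,cv2
from scipy.spatial.transform import Rotation as R
from bench import *
def cam(n):
    c=get_calibration(n); K=np.array(c["intrinsics"]); a=np.array(c["attitude"])
    M=R.from_quat(a).as_matrix() if a.size==4 else a.reshape(3,3)
    return K,np.array(c["xyz"]),M
def cloud(n):
    K,t,M=cam(n); im,d=get_image(n)
    v,u=np.mgrid[:480,:640]
    P=np.stack([(u-K[0,2])/K[0,0]*d,(v-K[1,2])/K[1,1]*d,d],-1)@M.T+t
    P[d==0]=np.nan
    return im,P
def ray(n,u,v,z):
    K,t,M=cam(n); r=M@np.array([(u-K[0,2])/K[0,0],(v-K[1,2])/K[1,1],1]); return t+r*(z-t[2])/r[2]
E
python3 - <<'E'
from h import *
s=read_state();print(s["clock"],s["position"],s["ee_rot"])
for n in("side","top"):
    im,P=cloud(n);cv2.imwrite(f"pics/{n}0.png",im[...,::-1]);np.savez(f"{n}0.npz",im=im,P=P)
    print(n,get_calibration(n))
E
```

```text
0.0 [256.19104639 569.45531112 230.24468595] [ 9.77721847e-01 -2.09902004e-01 -1.65946112e-04  1.05435290e-03]
side {'intrinsics': array([[515.39164993,   0.        , 307.64921927],
       [  0.        , 515.39164993, 237.43507019],
       [  0.        ,   0.        ,   1.        ]]), 'xyz': array([ 202.13970221,  -23.94120964, 1423.64283679]), 'attitude': array([ 0.72967081, -0.6668552 ,  0.10144651, -0.11221971])}
top {'intrinsics': array([[478.9152804 ,   0.        , 319.08148874],
       [  0.        , 478.9152804 , 243.06901731],
       [  0.        ,   0.        ,   1.        ]]), 'xyz': array([ 5.07180802e+02, -1.83924602e-01,  1.36182809e+03]), 'attitude': array([ 0.70989895, -0.70321011,  0.02723575, -0.02823545])}
```

View pics/side0.png

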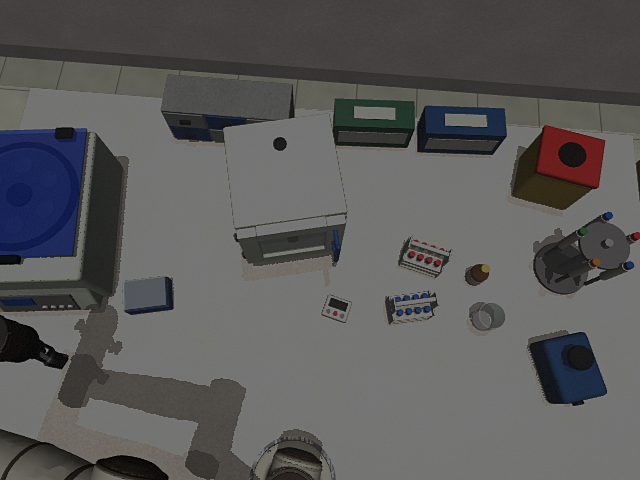

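View pics/top0.png

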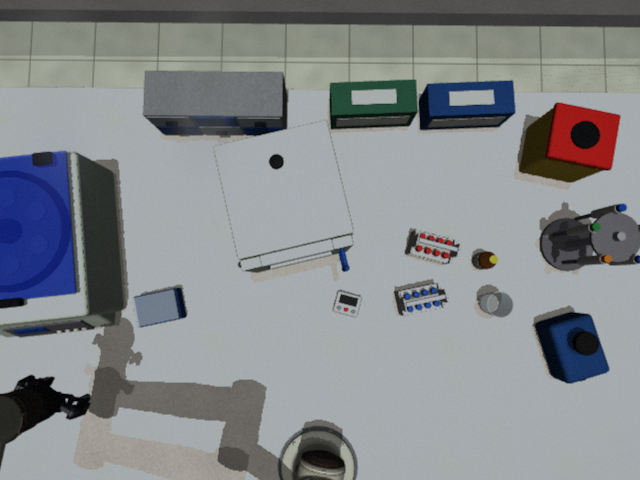

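The top view shows the incubator roof at about (285,190), the blue handle at (343,258), the red rack at (432,247), blue rack at (422,298), timer at (347,303), bottle at (485,260) and beaker at (494,303). The door is shut, with its hinge on the left near (240,265).

Run:
```python
from h import *
for n in("top","side"):
    D=np.load(n+"0.npz");im,P=D["im"],D["P"];hsv=cv2.cvtColor(im,cv2.COLOR_RGB2HSV)
    X,Y,Z=P[...,0],P[...,1],P[...,2]
    roi=(X>500)&(X<1000)&(Y>-120)&(Y<320)
    m=roi&(abs(Z-325)<9)
    m8=cv2.morphologyEx(m.astype(np.uint8),cv2.MORPH_OPEN,np.ones((3,3)))
    k,l,st,_=cv2.connectedComponentsWithStats(m8);i=1+st[1:,4].argmax();m=l==i
    q=P[m][:,:2].astype(np.float32);r=cv2.minAreaRect(q)
    print(n,"roof",r,np.median(Z[m]),m.sum());print(cv2.boxPoints(r).round(0).tolist())
    hb=(hsv[...,0]>100)&(hsv[...,0]<130)&(hsv[...,1]>130)&(X>450)&(X<760)&(Y>-120)&(Y<60)&(Z>190)
    print("handle",hb.sum(),np.nanmedian(P[hb],0),np.nanmax(Z[hb]),P[hb&(Z>290)].mean(0) if (hb&(Z>290)).any() else None)
    for nm,(x0,x1,y0,y1) in dict(red=(560,680,-420,-240),blue=(420,545,-400,-220)).items():
        b=(X>x0)&(X<x1)&(Y>y0)&(Y<y1)&(Z>115)&(Z<145)
        q=P[b];print(nm,b.sum(),q.mean(0),cv2.minAreaRect(q[:,:2].astype(np.float32)))
        c=q.mean(0);e=np.linalg.eigh(np.cov((q-c)[:,:2].T))[1][:,1];print("  dir",np.degrees(np.arctan2(e[1],e[0])))
    o=(X>400)&(X<760)&(Y>-560)&(Y<60)&(Z>12)&(Z<180)
    k,l,st,ce=cv2.connectedComponentsWithStats(o.astype(np.uint8))
    for i in range(1,k):
        if st[i,4]>60: q=P[l==i];print("  obj",q.min(0).round(),q.max(0).round(),ce[i].round())
```

```text
top roof ((695.1694946289062, 79.42272186279297), (286.2163391113281, 260.33953857421875), 13.806326866149902) 324.09287790417716 14781
[[525.0, 172.0], [587.0, -81.0], [865.0, -13.0], [803.0, 240.0]]
handle 123 [556.33440727 -54.44927979 286.17819502] 309.4340246932393 [545.18446955 -57.42458275 297.02065075]
red 274 [ 602.08530264 -304.83122826  131.95829081] ((603.5205078125, -304.16937255859375), (112.58334350585938, 34.571258544921875), 76.42184448242188)
  dir 75.73155889851249
blue 244 [ 460.70387333 -277.4231131   132.09546762] ((459.48468017578125, -271.7643737792969), (31.951173782348633, 111.72203826904297), 12.736193656921387)
  dir 103.58899951332673
  obj [ 557. -366.   12.] [ 648. -243.  141.] [433. 247.]
  obj [553. -47.  99.] [581.  59. 179.] [316. 257.]
  obj [ 543. -476.   13.] [ 591. -429.  115.] [485. 260.]
  obj [ 416. -332.   12.] [ 501. -210.  140.] [421. 299.]
  obj [ 408. -116.   13.] [479. -38.  29.] [347. 304.]
  obj [ 413. -513.   13.] [ 485. -441.   96.] [498. 304.]
side roof ((697.0306396484375, 78.57647705078125), (287.7066955566406, 260.3154602050781)
[... 221 characters left out ...]
]
red 263 [ 603.85468342 -305.718922    130.96246531] ((604.4630126953125, -305.0360107421875), (111.99295806884766, 32.71827697753906), 75.84793090820312)
  dir 75.44517024630541
blue 258 [ 462.00862039 -276.73643907  131.43247808] ((461.5948486328125, -271.96405029296875), (32.50844955444336, 112.80642700195312), 12.729646682739258)
  dir 104.25689155789819
  obj [ 560. -366.   12.] [ 650. -243.  140.] [425. 256.]
  obj [554. -53.  94.] [587.  60. 180.] [309. 249.]
  obj [ 545. -477.   13.] [ 595. -430.  116.] [477. 274.]
  obj [ 418. -333.   12.] [ 505. -210.  139.] [411. 306.]
  obj [ 409. -118.   12.] [481. -40.  29.] [336. 308.]
  obj [ 416. -514.   12.] [ 487. -443.   94.] [490. 316.]
```

```bash
python3 -m creep '{"translation":[[0,0,6],[0,0,11],[2.5,-5.6,11],[5,-11.2,11],[7.5,-16.8,11],[10,-22.4,11],[12.5,-28,11],[15,-33.6,11]],"delta_rot":[[0,0,5],[0,0,10],[0,0,15],[0,0,20],[0,0,25],[0,0,30],[0,0,35],[0,0,38]],"hand":[8,8,8,8,8,8,8,8]}'
python3 -m creep '{"translation":[[2.2,-5,0],[4.4,-10,0],[6.6,-15,0],[8.8,-20,0],[11,-25,0],[13,-29.5,0],[13,-29.5,0],[13,-29.5,0]],"delta_rot":[[0,0,0],[0,0,0],[0,0,0],[0,0,0],[0,0,0],[0,0,0],[0,0,0],[0,0,0]],"hand":[4,4,4,4,4,4,4,4]}'
python3 - <<'E'
from h import *
s=read_state();print(s["joints"],R.from_quat(s["ee_rot"]).as_matrix())
im,P=cloud("wrist");cv2.imwrite("pics/w1.png",im[...,::-1])
hsv=cv2.cvtColor(im,cv2.COLOR_RGB2HSV)
m=(hsv[...,0]>100)&(hsv[...,0]<130)&(hsv[...,1]>130)&(P[...,2]>150)&(P[...,0]>450)
q=P[m];print(m.sum(),q.min(0),q.max(0),np.median(q,0)); t=q[q[:,2]>q[:,2].max()-8];print(t.mean(0),len(t))
E
```

```text
clock: 1.1
position: [406.6, 231.9, 341.1]
ee_rot: [0.993, 0.121, -0.0, 0.0]
contact_force: [0.7, 0.0, -0.3]
gripper_width: 79.7
grasp_force: 0.0
clock: 2.1
position: [536.1, -61.0, 340.8]
ee_rot: [0.993, 0.12, -0.001, -0.0]
contact_force: [-0.1, 0.5, -0.6]
gripper_width: 40.2
grasp_force: 0.0
[ 1.87156193e-01  1.80043764e-01 -5.57855455e-03 -4.23431792e-04
 -1.38631588e+00  1.62360493e+00] [[ 9.71364186e-01  2.37592464e-01 -1.19936560e-03]
 [ 2.37592859e-01 -9.71364810e-01  1.96518017e-04]
 [-1.11833034e-03 -4.75851266e-04 -9.99999261e-01]]
2269 [ 513.72266505 -118.31225082  284.49356151] [578.688432    -2.15765371 439.18290607] [558.43489202 -75.71923302 408.57144022]
[556.66117942 -65.4486991  435.8120438 ] 183
```

View pics/w1.png

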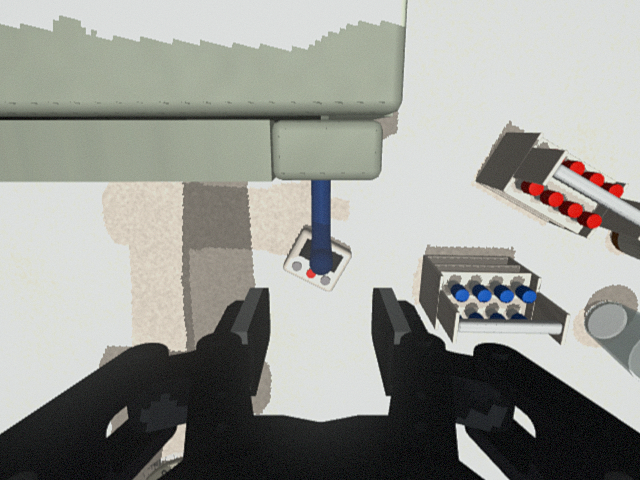

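The bar top is at about (321,262), centred sideways between the fingers (270 and 372). The door's edge is straight and square to the tool.

Run:
```python
from h import *
print(read_state()["position"],ray("wrist",321,262,301),ray("wrist",321,268,301),ray("wrist",380,178,323),ray("wrist",100,181,323))
```

```text
[536.04038636 -60.50266783 341.09824885] [540.9212299  -60.37078292 301.        ] [537.89124688 -61.11778986 301.        ] [589.02101064 -73.24807508 323.        ] [560.51297374  37.38212865 323.        ]
```

```bash
python3 -m creep '{"translation":[[0.35,0,-3],[0.35,0,-6],[0.35,0,-8.4],[0.35,0,-8.4],[0.35,0,-8.4],[0.35,0,-8.4],[0.35,0,-8.4],[0.35,0,-8.4]],"delta_rot":[[0,0,0],[0,0,0],[0,0,0],[0,0,0],[0,0,0],[0,0,0],[0,0,0],[0,0,0]],"hand":[4,4,4,4,0.5,0.5,0.5,0.5]}'
python3 - <<'E'
import numpy as np
O=np.array([708,81.5]);a=np.radians(13.8);M=np.array([[np.cos(a),-np.sin(a)],[np.sin(a),np.cos(a)]])
H=O+M@[-130,125];p0=np.array([539.3,-60.8]);v=p0-H
print(H,np.linalg.norm(v))
for d in range(5,111,5):
    t=-np.radians(d);r=np.array([[np.cos(t),-np.sin(t)],[np.sin(t),np.cos(t)]])@v;print(d,((r-v)/10).round(2),np.linalg.norm(H+r).round())
E
```

```text
clock: 3.15
position: [540.5, -60.1, 259.1]
ee_rot: [0.993, 0.12, 0.002, -0.001]
contact_force: [-2.1, 5.4, 4.8]
gripper_width: 10.3
grasp_force: 58.6
[551.93586141 171.8824355 ] 233.0252792842868
5 [-2.02  0.2 ] 522.0
10 [-4.02  0.57] 502.0
15 [-5.98  1.12] 482.0
20 [-7.88  1.84] 462.0
25 [-9.72  2.71] 443.0
30 [-11.46   3.75] 425.0
35 [-13.12   4.93] 408.0
40 [-14.66   6.26] 393.0
45 [-16.08   7.71] 379.0
50 [-17.37   9.28] 367.0
55 [-18.52  10.96] 357.0
60 [-19.52  12.73] 350.0
65 [-20.36  14.58] 346.0
70 [-21.03  16.5 ] 345.0
75 [-21.54  18.47] 347.0
80 [-21.87  20.47] 351.0
85 [-22.03  22.5 ] 359.0
90 [-22.    24.53] 369.0
95 [-21.81  26.55] 381.0
100 [-21.43  28.55] 395.0
105 [-20.88  30.51] 411.0
110 [-20.17  32.41] 428.0
```

```bash
python3 -m creep '{"translation":[[-2,0.2,0],[-4,0.6,0],[-6,1.1,0],[-7.9,1.8,0],[-9.7,2.7,0],[-11.5,3.75,0],[-13.1,4.9,0],[-14.7,6.3,0]],"delta_rot":[[0,0,-5],[0,0,-10],[0,0,-15],[0,0,-20],[0,0,-25],[0,0,-30],[0,0,-35],[0,0,-40]],"hand":[0.5,0.5,0.5,0.5,0.5,0.5,0.5,0.5]}'
```

```text
clock: 4.15
position: [393.1, 1.5, 259.0]
ee_rot: [0.974, -0.228, 0.002, 0.0]
contact_force: [-0.1, -0.2, 4.9]
gripper_width: 10.5
grasp_force: 59.0
```

```bash
python3 -m creep '{"translation":[[-1.4,1.45,0],[-2.7,3,0],[-3.85,4.7,0],[-4.85,6.5,0],[-5.7,8.3,0],[-6.4,10.2,0]],"delta_rot":[[0,0,-5],[0,0,-10],[0,0,-15],[0,0,-20],[0,0,-25],[0,0,-30]],"hand":[0.5,0.5,0.5,0.5,0.5,0.5]}'; python3 -c "
from bench import *
print(read_state()['joints'])"
```

```text
clock: 4.9
position: [328.2, 103.3, 259.0]
ee_rot: [0.881, -0.472, 0.001, 0.0]
contact_force: [-4.2, -1.9, 7.4]
gripper_width: 10.4
grasp_force: 59.3
[ 0.78930017 -0.15030966 -0.5461053   0.00146782 -1.17561145 -0.20287948]
```

```bash
python3 -m creep '{"translation":[[-0.5,2,0],[-0.85,4,0],[-1,6,0],[-0.95,8,0],[-0.8,10,0],[-0.4,12,0]],"delta_rot":[[0,0,-5],[0,0,-10],[0,0,-15],[0,0,-20],[0,0,-25],[0,0,-30]],"hand":[0.5,0.5,0.5,0.5,0.5,0.5]}'; python3 -m creep '{"translation":[[0,0,0],[0,0,0],[0,0,0],[0,0,5],[0,0,10],[0,0,10]],"delta_rot":[[0,0,0],[0,0,0],[0,0,0],[0,0,0],[0,0,0],[0,0,0]],"hand":[3.5,3.5,3.5,4,4,4]}'
python3 - <<'E'
from h import *
print(read_state()['joints'],read_state()['position'])
im,P=cloud("top");cv2.imwrite("pics/t2.png",cv2.resize(im[80:380,140:540,::-1],(800,600)))
E
```

```text
clock: 5.65
position: [322.6, 224.8, 259.0]
ee_rot: [0.729, -0.684, -0.002, 0.0]
contact_force: [-16.8, 2.6, 11.5]
gripper_width: 10.7
grasp_force: 60.1
clock: 6.4
position: [326.4, 224.7, 361.3]
ee_rot: [0.73, -0.684, -0.0, -0.005]
contact_force: [-0.0, 0.3, -0.4]
gripper_width: 39.8
grasp_force: 0.0
[ 1.01944818 -0.10152603 -0.25354478  0.00161933 -1.40979055 -0.95437328] [326.36225936 224.73819235 361.28450124]
```

View pics/t2.png

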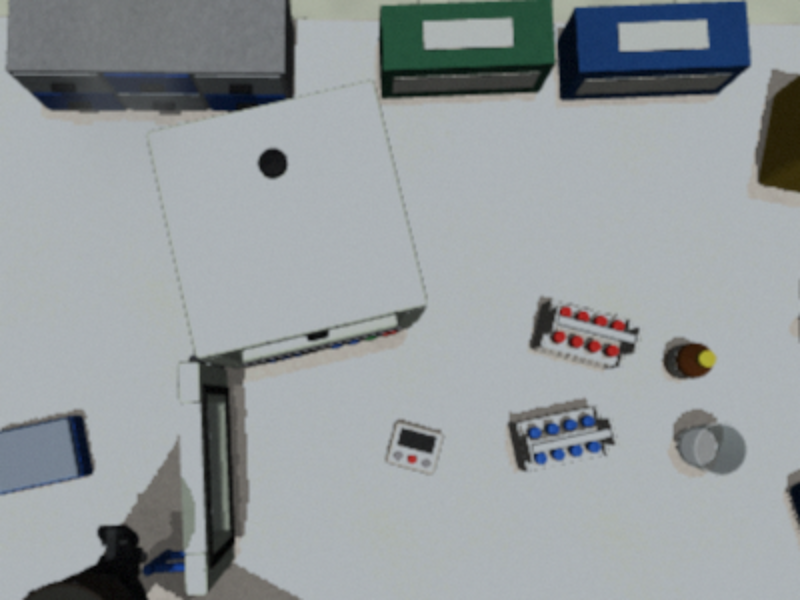

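The door is open about 100°, clear to the left, and the bystanders are undisturbed. The knob shows at (318,334) in the crop, i.e. (299,247) in the full image.

```bash
python3 -m creep '{"translation":[[1.8,-2.5,0],[3.6,-5,0],[5.4,-7.5,0],[7.2,-10,0],[9,-12.5,0],[10.8,-15,0],[12.6,-17.5,0],[14.4,-20,0]],"delta_rot":[[0,0,10],[0,0,20],[0,0,30],[0,0,40],[0,0,50],[0,0,60],[0,0,70],[0,0,80]],"hand":[5,5,5,5,5,5,5,5]}' >/dev/null
python3 -m creep '{"translation":[[0,0,0],[0,0,0],[0,0,0],[0,0,0]],"delta_rot":[[0,0,10],[0,0,20],[0,0,20],[0,0,20]],"hand":[5,5,5,5]}'
python3 -m creep '{"translation":[[0,0,0],[0,0,0],[0,0,-2],[0,0,-5],[0,0,-5],[0,0,-5]],"delta_rot":[[2.4,-9.7,0],[4.8,-19.4,0],[7.2,-29.2,0],[9.5,-38.9,0],[10.7,-43.7,0],[10.7,-43.7,0]],"hand":[5,5,5,5,5,5]}'
python3 - <<'E'
from h import *
s=read_state();print(s['joints'],s['position']);print(R.from_quat(s["ee_rot"]).as_matrix().round(3))
print(ray("top",299,247,152))
im,P=cloud("wrist");cv2.imwrite("pics/w3.png",im[...,::-1]);np.savez("w3.npz",im=im,P=P)
E
```

```text
clock: 7.95
position: [468.6, 23.8, 356.6]
ee_rot: [0.993, 0.119, -0.001, 0.0]
contact_force: [0.2, -0.7, -0.1]
gripper_width: 49.7
grasp_force: 0.0
clock: 8.7
position: [464.4, 21.5, 304.2]
ee_rot: [0.919, 0.111, 0.375, -0.045]
contact_force: [1.1, 2.9, 1.2]
gripper_width: 50.0
grasp_force: 0.0
[ 0.38335846 -0.28608962 -0.96323412  0.68387535 -0.15944689  0.79016616] [464.35417496  21.51892096 304.22045376]
[[ 0.694  0.237  0.68 ]
 [ 0.17  -0.971  0.166]
 [ 0.7    0.    -0.715]]
[591.83542694  52.73913322 152.        ]
```

View pics/w3.png

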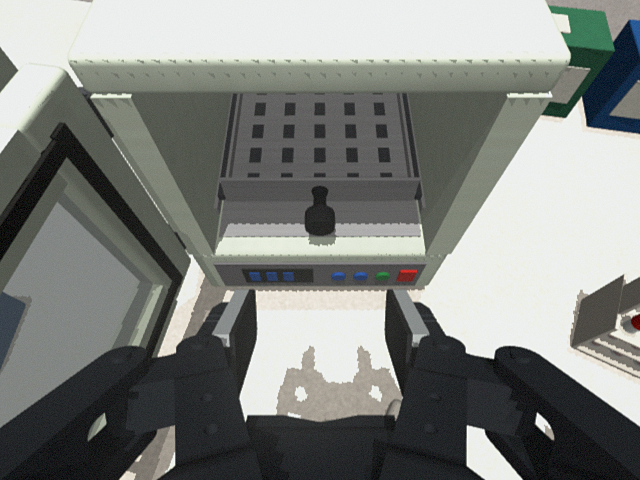

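The knob head shows at (320,218), centred between the fingers, and the chamber is clear. But joint 5 is near its limit at this tilt, so I fit a small arm model to check the reach.

```bash
cat > k.py <<'E'
import numpy as np
from scipy.optimize import fsolve
D=[(.385,.008,625,231),(.18,-.0056,539.5,341),(-.1503,-.5461,344,259),(-.1015,-.2535,396.7,361)]
A=[];b=[]
for j2,j3,r,z in D:
    p=j2-j3;A+= [[1,0,np.sin(j2),np.cos(p),-np.sin(p)],[0,1,np.cos(j2),-np.sin(p),-np.cos(p)]];b+=[np.sqrt(r*r-160**2),z]
sol,res,rk,_=np.linalg.lstsq(np.array(A)[:,:],b,rcond=None)
a,bb,L1,L2,e=sol
def ik(r,z): # planar tool-down equiv
    f=lambda q:[a+L1*np.sin(q[0])+L2*np.cos(q[0]-q[1])-e*np.sin(q[0]-q[1])-r,bb+L1*np.cos(q[0])-L2*np.sin(q[0]-q[1])-e*np.cos(q[0]-q[1])-z]
    q,_,ok,_=fsolve(f,[0.2,-.3],full_output=1);return q,ok
E
python3 - <<'E'
from k import *
print(sol,res,rk,np.abs(np.array(A)@sol-b).max())
# current state: use to get tool length
q=(-.286,-.963);p=q[0]-q[1];print("tooldown-eq TCP",a+L1*np.sin(q[0])+L2*np.cos(p)-e*np.sin(p),bb+L1*np.cos(q[0])-L2*np.sin(p)-e*np.cos(p))
for L in (200,250,300):
  for tilt in (25,30,35,40,45):
    t=np.radians(tilt);T=np.array([595.4,53.8])+19*np.sin(t)*np.array([.971,.2385]);z=146-19*np.cos(t)
    w=T-L*np.sin(t)*np.array([.971,.2385]);r=np.sqrt(w@w-160**2);zz=z+L*np.cos(t)-L
    q,ok=ik(r,zz);print(L,tilt,q.round(2),ok,"j5~",round(-(np.pi/2-(q[0]-q[1])-t),2))
E
```

```text
[ 4.39983925e-01 -1.26952259e+02  5.61999636e+02  4.24225789e+02
  6.92841189e+00] [4.76071922] 5 1.4876585503410524
tooldown-eq TCP 168.21515751998993 141.0591527990691
200 25 [ 0.34 -0.4 ] 1 j5~ -0.39
200 30 [ 0.33 -0.44] 1 j5~ -0.27
200 35 [ 0.33 -0.48] 1 j5~ -0.15
200 40 [ 0.32 -0.52] 1 j5~ -0.03
200 45 [ 0.32 -0.56] 1 j5~ 0.1
250 25 [ 0.32 -0.45] 1 j5~ -0.36
250 30 [ 0.31 -0.51] 1 j5~ -0.23
250 35 [ 0.3  -0.56] 1 j5~ -0.1
250 40 [ 0.3  -0.61] 1 j5~ 0.03
250 45 [ 0.3  -0.65] 1 j5~ 0.17
300 25 [ 0.29 -0.51] 1 j5~ -0.33
300 30 [ 0.28 -0.57] 1 j5~ -0.2
300 35 [ 0.27 -0.63] 1 j5~ -0.05
300 40 [ 0.27 -0.69] 1 j5~ 0.09
300 45 [ 0.28 -0.75] 1 j5~ 0.25
```

```bash
python3 -m creep '{"translation":[[0,0,0],[0,0,0],[0,0,0]],"delta_rot":[[-2.4,9.7,0],[-3.6,14.6,0],[-3.6,14.6,0]],"hand":[5,5,5]}'
python3 - <<'E'
from h import *
s=read_state();M=R.from_quat(s["ee_rot"]).as_matrix();print(s['joints'],s['position']);print(M.round(3))
K,t,C=cam("wrist");print("cam in tool",M.T@(t-s["position"]))
D=np.load("w3.npz");im,P=D["im"],D["P"]
q=P[205:235,308:333].reshape(-1,3);g=im[205:235,308:333].reshape(-1,3).max(1)<70
print("knob cloud",np.nanmedian(q[g],0),np.nanmin(q[g],0),np.nanmax(q[g],0))
E
```

```text
clock: 9.12
position: [471.7, 25.8, 312.5]
ee_rot: [0.959, 0.116, 0.258, -0.033]
contact_force: [-0.8, 0.6, 1.0]
gripper_width: 50.2
grasp_force: 0.0
[ 0.46858066 -0.19724626 -0.616019    0.1854477  -0.64470402  1.22276688] [471.72012212  25.76798417 312.54270228]
[[ 0.84   0.239  0.487]
 [ 0.205 -0.971  0.122]
 [ 0.502 -0.003 -0.865]]
cam in tool [  67.5177051     1.03527792 -143.01289993]
knob cloud [591.84149017  52.9122684  156.59211925] [586.09093812  41.17585123 106.21436608] [608.88269604  66.29835259 161.85400875]
```

```bash
python3 -m creep '{"translation":[[0,0,0],[0,0,0],[0,0,0],[0,0,0],[0,0,0],[0,0,0],[0,0,0],[0,0,0]],"delta_rot":[[4.9,1.2,-8.65],[9.7,2.4,-17.3],[14.6,3.7,-26],[19.5,4.9,-34.6],[24.4,6.1,-43.3],[29.2,7.3,-51.9],[34.1,8.5,-60.6],[39,9.8,-69.2]],"hand":[5,5,5,5,5,5,5,5]}' >/dev/null
python3 -m creep '{"translation":[[0,0,0],[0,0,0],[0,0,0],[0,0,0],[0,0,0],[0,0,0],[0,0,0],[0,0,0]],"delta_rot":[[4.9,1.2,-8.65],[9.7,2.4,-17.3],[14.6,3.7,-26],[19.5,4.9,-34.6],[24.4,6.1,-43.3],[29.2,7.3,-51.9],[34.1,8.5,-60.6],[39,9.8,-69.2]],"hand":[5,5,5,5,5,5,5,5]}' >/dev/null
python3 -m creep '{"translation":[[0,0,0],[0,0,0],[3,0.6,-3.5],[6,1.3,-7],[8.7,1.9,-10.2],[8.7,1.9,-10.2]],"delta_rot":[[4.9,1.2,-8.65],[9.7,2.4,-17.3],[9.7,2.4,-17.3],[9.7,2.4,-17.3],[9.7,2.4,-17.3],[9.7,2.4,-17.3]],"hand":[5,5,5,5,5,5]}'
python3 - <<'E'
from h import *
s=read_state();M=R.from_quat(s["ee_rot"]).as_matrix();print(s['joints'],s['position']);print(M.round(3))
E
```

```text
clock: 11.88
position: [554.2, 41.5, 203.0]
ee_rot: [-0.116, 0.959, 0.033, 0.258]
contact_force: [-0.4, 0.2, 0.7]
gripper_width: 49.8
grasp_force: 0.0
[ 0.39809328  0.08282789 -0.6877334   0.27048887 -0.28881594 -1.96795692] [554.24404402  41.45485695 203.00349356]
[[-0.84  -0.239  0.487]
 [-0.205  0.971  0.122]
 [-0.502  0.003 -0.865]]
```

```bash
python3 -m creep '{"translation":[[1.2,0.35,-1.8],[2.4,0.7,-3.5],[3.6,1.05,-5.3],[4.8,1.4,-7],[4.8,1.4,-7],[4.8,1.4,-7]],"delta_rot":[[0,0,0],[0,0,0],[0,0,0],[0,0,0],[0,0,0],[0,0,0]],"hand":[5,5,5,5,5,5]}'
python3 - <<'E'
from h import *
s=read_state();M=R.from_quat(s["ee_rot"]).as_matrix();print(s['joints'],s['position']);print(M.round(3))
E
```

```text
clock: 12.62
position: [606.3, 52.2, 146.0]
ee_rot: [-0.118, 0.959, 0.04, 0.254]
contact_force: [0.3, -0.0, -0.7]
gripper_width: 49.8
grasp_force: 0.0
[ 0.3632572   0.25302881 -0.64457515  0.26922734 -0.15946911 -1.94376234] [606.27249827  52.210788   146.02434584]
[[-0.843 -0.247  0.479]
 [-0.206  0.969  0.137]
 [-0.497  0.017 -0.867]]
```

```bash
python3 -m creep '{"translation":[[0,0,0],[0,0,0],[0,0,0]],"delta_rot":[[-1.2,4.9,0],[-1.2,4.9,0],[-1.2,4.9,0]],"hand":[5,5,5]}'
python3 - <<'E'
from h import *
s=read_state();M=R.from_quat(s["ee_rot"]).as_matrix();print(s['joints'],s['position']);print(M.round(3))
E
```

```text
clock: 13.0
position: [606.3, 52.0, 145.3]
ee_rot: [-0.119, 0.969, 0.035, 0.212]
contact_force: [-1.0, 0.4, -0.2]
gripper_width: 50.2
grasp_force: 0.0
[ 0.36763003  0.27321501 -0.51993693  0.10283175 -0.34776266 -1.78350438] [606.3202253   52.02006518 145.25669105]
[[-0.882 -0.245  0.403]
 [-0.216  0.969  0.118]
 [-0.419  0.017 -0.908]]
```

```bash
python3 -m creep '{"translation":[[-0.4,0.3,-1.3],[-0.4,0.3,-1.3],[-0.4,0.3,-1.3],[-0.4,0.3,-1.3],[-0.4,0.3,-1.3],[-0.4,0.3,-1.3]],"delta_rot":[[0,0,0],[0,0,0],[0,0,0],[0,0,0],[0,0,0],[0,0,0]],"hand":[5,5,1,1,1,1]}'
python3 - <<'E'
from h import *
s=read_state();print(s['joints'],s['position'],s['contact_force'])
E
```

```text
clock: 13.75
position: [602.5, 56.3, 132.7]
ee_rot: [-0.119, 0.969, 0.035, 0.212]
contact_force: [-6.3, 5.5, 3.4]
gripper_width: 25.9
grasp_force: 58.7
[ 0.37759716  0.2854284  -0.55070351  0.12516002 -0.30620293 -1.81427964] [602.4854209   56.34612525 132.69866679] [-6.32535887  5.5044972   3.43176202]
```

```bash
python3 -m creep '{"translation":[[-2,-0.5,0],[-4,-1,0],[-6,-1.5,0],[-8,-2,0],[-10,-2.45,0],[-12,-2.95,0],[-14,-3.45,0],[-15.9,-3.9,0]],"delta_rot":[[0,0,0],[0,0,0],[0,0,0],[0,0,0],[-0.7,2.9,0],[-1.4,5.8,0],[-2.2,8.7,0],[-2.4,9.7,0]],"hand":[1,1,1,1,1,1,1,1]}'
python3 -m creep '{"translation":[[0,0,0],[0,0,0]],"delta_rot":[[0,0,0],[0,0,0]],"hand":[1,1]}'
python3 - <<'E'
from h import *
s=read_state();print(s['joints'],s['position'],s['contact_force'])
E
```

```text
clock: 14.75
position: [444.4, 17.4, 132.1]
ee_rot: [-0.12, 0.984, 0.025, 0.127]
contact_force: [-0.1, 6.6, -5.8]
gripper_width: 25.6
grasp_force: 61.1
clock: 15.0
position: [443.5, 17.1, 132.1]
ee_rot: [-0.12, 0.984, 0.025, 0.127]
contact_force: [-3.2, 7.1, -1.6]
gripper_width: 25.9
grasp_force: 61.5
[ 0.42599533  0.07549847 -0.75135425  0.05862859 -0.48710385 -1.80293229] [443.50632483  17.10758791 132.09710609] [-3.19656076  7.11056858 -1.61855399]
```

```bash
python3 -m creep '{"translation":[[0,0,0],[0,0,0],[0,0,0],[-1.2,-0.3,4.8],[-2.4,-0.6,9.6],[-2.4,-0.6,14],[-2.4,-0.6,14],[-2.4,-0.6,14]],"delta_rot":[[0,0,0],[0,0,0],[0,0,0],[0,0,0],[0,0,0],[-1.8,7.2,0],[-3.5,14.3,0],[-3.5,14.3,0]],"hand":[5,5,5,5,5,5,5,5]}'
python3 - <<'E'
from h import *
s=read_state();M=R.from_quat(s["ee_rot"]).as_matrix();print(s['joints'],s['position']);print(M.round(3))
im,P=cloud("top");cv2.imwrite("pics/t4.png",cv2.resize(im[80:380,140:540,::-1],(800,600)))
E
```

```text
clock: 16.0
position: [421.5, 10.7, 272.0]
ee_rot: [-0.119, 0.993, 0.009, -0.001]
contact_force: [0.5, -0.3, 0.7]
gripper_width: 50.2
grasp_force: 0.0
[ 4.00073549e-01 -8.68646409e-04 -3.71938462e-01 -1.97933247e-02
 -1.19659720e+00 -1.72452030e+00] [421.5102155   10.73580606 271.95430741]
[[-0.972 -0.237 -0.004]
 [-0.237  0.971  0.018]
 [-0.     0.019 -1.   ]]
```

View pics/t4.png

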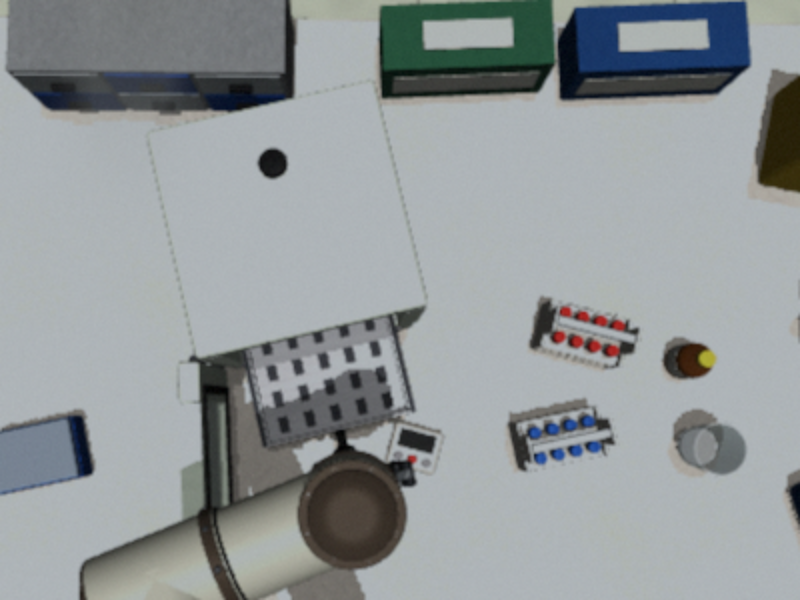

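The shelf is well out, its lip at about (335,425) in the crop, and nothing on the bench was disturbed.

```bash
python3 -m creep '{"translation":[[0,0,0]],"delta_rot":[[-1,0,0]],"hand":[4]}' >/dev/null
python3 -m creep '{"translation":[[2.3,-4,0],[4.6,-8,0],[6.9,-12,0],[9.2,-16,0],[11.5,-20,0],[13.8,-24,0],[16.1,-28,-1],[18.2,-31.5,-1]],"delta_rot":[[0,0,8],[0,0,16],[0,0,24],[0,0,32],[0,0,40],[0,0,48],[0,0,56],[0,0,62]],"hand":[4,4,4,4,4,4,4,4]}'
python3 -m creep '{"translation":[[0,0,0],[0,0,0]],"delta_rot":[[0,0,0],[0,0,0]],"hand":[4,4]}' >/dev/null
python3 - <<'E'
from h import *
s=read_state();M=R.from_quat(s["ee_rot"]).as_matrix();print(s['joints'],s['position']);print(M.round(3))
im,P=cloud("wrist");cv2.imwrite("pics/w5.png",im[...,::-1]);np.savez("w5.npz",im=im,P=P)
b=(P[...,2]>118)&(P[...,2]<145)&(np.hypot(P[...,0]-604,P[...,1]+305)<75)
q=P[b];c=q.mean(0);e=np.linalg.eigh(np.cov((q-c)[:,:2].T))[1][:,1];print(b.sum(),c,np.degrees(np.arctan2(e[1],e[0])),cv2.minAreaRect(q[:,:2].astype(np.float32)))
E
```

```text
clock: 17.18
position: [601.4, -305.5, 260.5]
ee_rot: [-0.615, 0.788, 0.0, -0.003]
contact_force: [-0.3, 1.1, 0.5]
gripper_width: 39.8
grasp_force: 0.0
[-0.22662647  0.45353438  0.19029595  0.00470589 -1.31035149 -0.02369405] [ 601.20719269 -304.01168505  261.66522036]
[[-0.247 -0.969 -0.004]
 [-0.969  0.247 -0.004]
 [ 0.005  0.003 -1.   ]]
3141 [ 605.51415593 -305.74146499  133.26433558] 75.80836168945892 ((605.6038818359375, -305.6938171386719), (112.02722930908203, 34.07421875), 75.94044494628906)
```

View pics/w5.png

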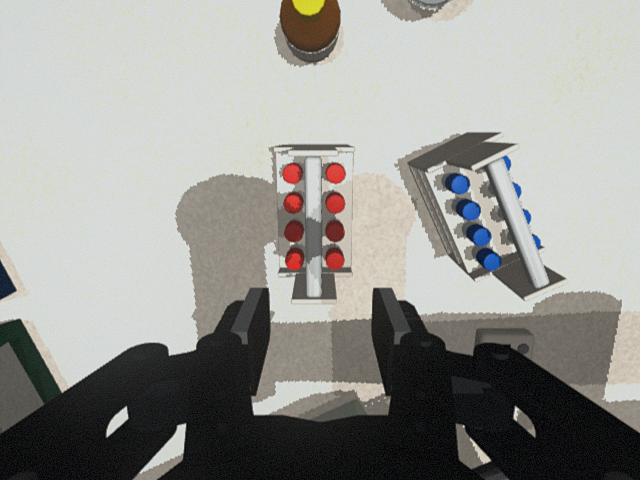

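The red rack's bar runs upright in the image at column 313 (rows 155–295), aligned with the fingers. The blue rack and bottle are clear of the open fingers.

```bash
python3 -m creep '{"translation":[[0.35,-0.15,-4],[0.35,-0.15,-8],[0.35,-0.15,-12],[0.35,-0.15,-15.1],[0.35,-0.15,-15.1],[0.35,-0.15,-15.1]],"delta_rot":[[0,0,0],[0,0,0],[0,0,0],[0,0,0],[0,0,0],[0,0,0]],"hand":[4,4,4,4,4,4]}'
python3 -m creep '{"translation":[[0,0,0],[0,0,0],[0,0,0],[0,0,0],[0,0,1],[0,0,2]],"delta_rot":[[0,0,0],[0,0,0],[0,0,0],[0,0,0],[0,0,0],[0,0,0]],"hand":[0.5,0.5,0.5,0.5,0.5,0.5]}'
```

```text
clock: 18.23
position: [606.5, -305.9, 113.2]
ee_rot: [-0.614, 0.789, -0.002, -0.002]
contact_force: [1.3, 1.2, 0.3]
gripper_width: 39.9
grasp_force: 0.0
clock: 18.98
position: [605.0, -306.0, 130.6]
ee_rot: [-0.614, 0.789, 0.0, -0.003]
contact_force: [0.3, 0.5, -3.7]
gripper_width: 10.5
grasp_force: 58.6
```

```bash
python3 -m creep '{"translation":[[0,0,2],[0,0,5],[0,0,8],[0,0,11],[-1,0.5,14],[-3,1.8,17],[-5,3.4,19],[-7,4.8,20]],"delta_rot":[[0,0,0],[0,0,0],[0,0,0],[0,0,0],[0,0,0],[0,0,0],[0,0,0],[0,0,0]],"hand":[0.5,0.5,0.5,0.5,0.5,0.5,0.5,0.5]}'
python3 -m creep '{"translation":[[-0.8,3,0],[-1,6,0],[-1.1,9.5,0],[-1.1,13,0],[-1.1,16.5,0],[-1.1,20,0],[-1.1,23.5,0],[-1.1,26.5,0]],"delta_rot":[[0,0,3.5],[0,0,7],[0,0,10.5],[0,0,14],[0,0,17.5],[0,0,21],[0,0,24.5],[0,0,28]],"hand":[0.5,0.5,0.5,0.5,0.5,0.5,0.5,0.5]}'
python3 -m creep '{"translation":[[0,1.5,0],[0,2.7,0],[0,2.7,0],[0,2.7,0],[0,2.7,0]],"delta_rot":[[0,0,0],[0,0,0],[0,0,0],[0,0,0],[0,0,0]],"hand":[0.5,0.5,0.5,0.5,0.5]}'
python3 - <<'E'
from h import *
s=read_state();M=R.from_quat(s["ee_rot"]).as_matrix();print(s['joints'],s['position']);print(M.round(3))
for n in("side","wrist"):
    im,P=cloud(n);np.savez(n+"6.npz",im=im,P=P)
    if n=="side": cv2.imwrite("pics/s6.png",cv2.resize(im[80:380,140:540,::-1],(800,600)))
E
```

```text
clock: 19.98
position: [535.0, -257.7, 332.5]
ee_rot: [-0.614, 0.789, -0.001, -0.001]
contact_force: [-0.3, 1.4, -2.5]
gripper_width: 10.4
grasp_force: 58.7
clock: 20.98
position: [524.0, 8.1, 331.1]
ee_rot: [0.787, -0.616, 0.001, 0.002]
contact_force: [-0.2, 0.2, -3.4]
gripper_width: 11.0
grasp_force: 58.7
clock: 21.6
position: [524.4, 33.2, 331.0]
ee_rot: [0.786, -0.618, 0.001, 0.002]
contact_force: [0.6, 0.5, -2.6]
gripper_width: 10.8
grasp_force: 58.7
[ 0.37467259  0.1578016  -0.05838443  0.00429921 -1.35694964 -0.1366958 ] [524.44408562  33.18238096 330.97703066]
[[ 0.237 -0.972 -0.001]
 [-0.972 -0.237 -0.005]
 [ 0.004  0.002 -1.   ]]
```

View pics/s6.png

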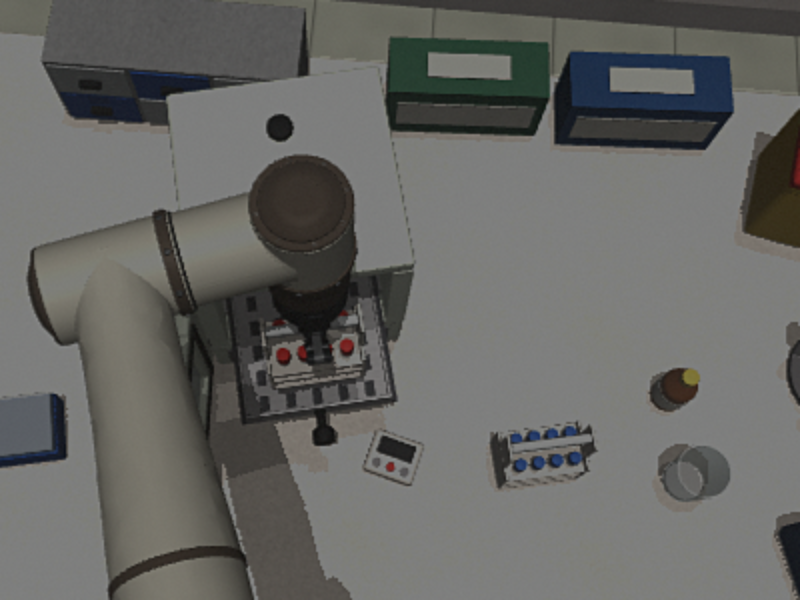

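The rack hangs upright over the drawn-out shelf. The knob is at (323,435) and the lip ends are at (245,420) and (397,400) in the crop.

Run:
```python
from h import *
a=np.radians(13.8);M=np.array([[np.cos(a),-np.sin(a)],[np.sin(a),np.cos(a)]])
f=lambda p:(M.T@(np.array(p)[:2]-[708,81.5])).round(1)
u=lambda x,y:(140+x/2,80+y/2)
D=np.load("side6.npz");im,P=D["im"],D["P"]
for n,x,y,z in(("knob",323,435,155),("lipL",245,420,162),("lipR",397,400,162)): 
    X,Y=u(x,y);print(n,f(ray("side",X,Y,z)),P[int(Y),int(X)])
for i,n in(("side6",0),("wrist6",0)):
    Q=np.load(i+".npz");A,B=Q["im"],Q["P"];h=cv2.cvtColor(A,cv2.COLOR_RGB2HSV)
    m=((h[...,0]<8)|(h[...,0]>172))&(h[...,1]>150)&(B[...,2]>250)&(B[...,2]<340)
    q=B[m];print(i,m.sum(),q.min(0),q.max(0)); print(f(q.mean(0)))
p=read_state()["position"];print("tcp inc",f(p))
m=(P[...,2]>120)&(P[...,2]<142)&(abs(P[...,0]-540)<150)&(abs(P[...,1]-45)<110)
print("floor z",np.median(P[m][:,2]),m.sum())
```

```text
knob [-275.6   -0.7] [441.03327982  16.28946238 158.532994  ]
lipL [-243.7   92.5] [454.22862845 117.22061965 136.33368959]
lipR [-247.1  -98.6] [497.0093138  -72.84589418 137.87842864]
side6 166 [ 462.5218761  -770.75259868  251.12344732] [648.43361709 688.68554489 317.00163753]
[-219.8 -202.3]
wrist6 4518 [499.74827518 -13.24453311 280.80006938] [556.01141454  46.75135323 339.05382265]
[-190.1  -25.8]
tcp inc [-189.7   -3. ]
floor z 131.66340612746274 2370
```

```bash
python3 -m creep '{"translation":[[0,0.3,-2.5],[0,0.3,-5],[0,0.3,-7],[0,0.3,-8.2],[0,0.3,-8.5],[0,0.3,-8.7],[0,0.3,-8.7],[0,0.3,-8.7]],"delta_rot":[[0,0,0],[0,0,0],[0,0,0],[0,0,0],[0,0,0],[0,0,0],[0,0,0],[0,0,0]],"hand":[0.5,0.5,0.5,0.5,0.5,0.5,0.5,0.5]}'
python3 -m creep '{"translation":[[0,0,-0.1],[0,0,-0.15],[0,0,-0.15]],"delta_rot":[[0,0,0],[0,0,0],[0,0,0]],"hand":[0.5,0.5,0.5]}'
```

```text
clock: 22.7
position: [525.0, 36.8, 245.1]
ee_rot: [0.787, -0.617, 0.002, 0.001]
contact_force: [-0.2, -0.1, 0.7]
gripper_width: 10.6
grasp_force: 59.1
clock: 23.08
position: [525.8, 37.0, 244.9]
ee_rot: [0.787, -0.617, 0.003, 0.0]
contact_force: [0.0, -1.3, 6.4]
gripper_width: 11.0
grasp_force: 59.9
```

```bash
python3 -m creep '{"translation":[[0,0,0],[0,0,0],[0,0,0],[0,0,0],[0,0,2],[0,0,5],[0,0,8],[0,0,12]],"delta_rot":[[0,0,0],[0,0,0],[0,0,0],[0,0,0],[0,0,0],[0,0,0],[0,0,0],[0,0,0]],"hand":[3,3,3,3,3,3,3,3]}'
python3 - <<'E'
from h import *
s=read_state();print(s['joints'],s['position'])
im,P=cloud("wrist")
b=(P[...,2]>240)&(P[...,2]<275)&(np.hypot(P[...,0]-524,P[...,1]-36)<75)
q=P[b];c=q.mean(0);print(b.sum(),c,cv2.minAreaRect(q[:,:2].astype(np.float32)),np.ptp(q[:,2]))
A=np.radians(13.8);M=np.array([[np.cos(A),-np.sin(A)],[np.sin(A),np.cos(A)]]);print(M.T@(c[:2]-[708,81.5]))
E
```

```text
clock: 24.08
position: [524.0, 36.8, 362.7]
ee_rot: [0.787, -0.617, 0.001, 0.003]
contact_force: [0.5, -0.2, 0.6]
gripper_width: 29.9
grasp_force: 0.0
[ 0.38152007  0.14863871  0.00709881  0.00383496 -1.4335303  -0.14195663] [524.01882825  36.82692252 362.68035171]
4209 [524.64758202  38.98180385 264.157773  ] ((525.0271606445312, 37.25511169433594), (33.925045013427734, 112.00118255615234), 13.672602653503418) 29.340086558972757
[-188.20183074    2.44480842]
```

```bash
python3 -m creep '{"translation":[[-1.6,-0.4,0],[-3.2,-0.8,0],[-4.8,-1.2,0],[-6.4,-1.6,0],[-8,-2,0],[-9.6,-2.4,0],[-11.2,-2.8,0],[-12.7,-3.2,0]],"delta_rot":[[0,0,-10],[0,0,-20],[0,0,-30],[0,0,-40],[0,0,-50],[0,0,-60],[0,0,-70],[0,0,-80]],"hand":[0,0,0,0,0,0,0,0]}'
python3 -m creep '{"translation":[[0,0,0],[0,0,-3],[0,0,-7],[0,0,-11],[0,0,-15],[0,0,-19],[0,0,-22],[0,0,-22]],"delta_rot":[[0,0,-10],[0,0,-10],[0,0,-10],[0,0,-10],[0,0,-10],[0,0,-10],[0,0,-10],[0,0,-10]],"hand":[0,0,0,0,0,0,0,0]}'
python3 -m creep '{"translation":[[0,0,0],[0,0,0],[0,0,0]],"delta_rot":[[1.2,-4.9,0],[2.9,-11.7,0],[2.9,-11.7,0]],"hand":[0,0,0]}'
python3 - <<'E'
from h import *
s=read_state();M=R.from_quat(s["ee_rot"]).as_matrix();print(s['joints'],s['position']);print(M.round(3))
E
```

```text
clock: 25.12
position: [396.9, 4.7, 362.4]
ee_rot: [-0.203, 0.979, 0.0, -0.002]
contact_force: [-1.1, 0.9, -0.2]
gripper_width: -0.2
grasp_force: 0.0
clock: 26.12
position: [396.0, 4.2, 140.8]
ee_rot: [-0.12, 0.993, -0.0, -0.005]
contact_force: [0.4, -0.6, 0.3]
gripper_width: -0.3
grasp_force: 0.0
clock: 26.5
position: [396.0, 4.3, 143.3]
ee_rot: [-0.12, 0.987, 0.013, 0.102]
contact_force: [-0.3, -0.8, 0.2]
gripper_width: 0.3
grasp_force: 0.0
[ 0.45993756 -0.01554013 -0.80490167  0.0774932  -0.58074437 -1.85034321] [396.02878265   4.27326453 143.32759875]
[[-0.951 -0.239  0.199]
 [-0.233  0.971  0.051]
 [-0.205  0.002 -0.979]]
```

```bash
python3 -m creep '{"translation":[[1.2,0.3,-0.2],[2.2,0.53,-0.2],[3,0.73,-0.2],[4.2,1.02,-0.2],[5.6,1.36,-0.2],[7,1.71,-0.2],[8.4,2.06,-0.2],[9.7,2.38,-0.2]],"delta_rot":[[0,0,0],[0,0,0],[0,0,0],[0,0,0],[0.5,-1.9,0],[1,-3.9,0],[1.5,-5.8,0],[2.2,-8.8,0]],"hand":[0,0,0,0,0,0,0,0]}'
python3 -m creep '{"translation":[[1.4,0.34,0],[2.8,0.69,0],[4.2,1.03,0],[5.4,1.33,0],[6.4,1.57,0],[7,1.72,0],[7.2,1.77,0]],"delta_rot":[[0.2,-1,0],[0.5,-2,0],[0.7,-2.9,0],[0.7,-2.9,0],[0.7,-2.9,0],[0.7,-2.9,0],[0.7,-2.9,0]],"hand":[0,0,0,0,0,0,0]}'
python3 - <<'E'
from h import *
s=read_state();M=R.from_quat(s["ee_rot"]).as_matrix();print(s['joints'],s['position'],M[:,2])
A=np.radians(13.8);M=np.array([[np.cos(A),-np.sin(A)],[np.sin(A),np.cos(A)]]);print(M.T@(np.array(s["position"])[:2]-[708,81.5]))
im,P=cloud("top");cv2.imwrite("pics/t7.png",cv2.resize(im[80:380,140:540,::-1],(800,600)))
E
```

```text
clock: 27.5
position: [495.1, 28.7, 139.6]
ee_rot: [-0.118, 0.976, 0.023, 0.179]
contact_force: [-2.0, -2.0, -0.4]
gripper_width: -0.1
grasp_force: 0.9
clock: 28.38
position: [567.3, 46.8, 140.9]
ee_rot: [-0.117, 0.971, 0.026, 0.206]
contact_force: [-1.9, 0.6, 1.1]
gripper_width: -0.3
grasp_force: 0.8
[ 0.39322171  0.21981248 -0.63946632  0.19834746 -0.30337366 -1.9005695 ] [567.31508522  46.75261416 140.90157997] [ 0.39326756  0.09940678 -0.91403442]
[-144.91235749   -0.18631838]
```

View pics/t7.png

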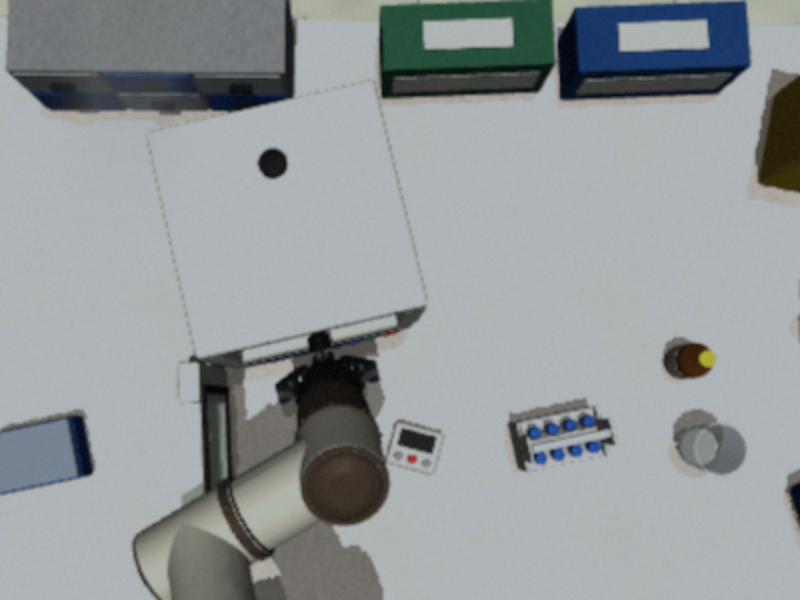

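The fingers are on the knob at (320,338) with the shelf nearly home. I continue gently up to the stop.

```bash
for i in 1; do python3 -m creep '{"translation":[[0.3,0.07,0],[0.5,0.12,0],[0.7,0.17,0],[0.7,0.17,0]],"delta_rot":[[0,0,0],[0,0,0],[0,0,0],[0,0,0]],"hand":[0,0,0,0]}'
python3 -m creep '{"translation":[[0.2,0.05,0],[0.35,0.08,0],[0.5,0.12,0],[0.5,0.12,0]],"delta_rot":[[0,0,0],[0,0,0],[0,0,0],[0,0,0]],"hand":[0,0,0,0]}'; done
```

```text
clock: 28.92
position: [574.0, 48.3, 140.8]
ee_rot: [-0.117, 0.971, 0.026, 0.206]
contact_force: [0.2, 0.2, -0.5]
gripper_width: 0.2
grasp_force: 0.0
clock: 29.42
position: [578.7, 49.3, 140.5]
ee_rot: [-0.117, 0.971, 0.026, 0.205]
contact_force: [0.9, -0.3, -0.5]
gripper_width: 0.1
grasp_force: 0.1
```

```bash
python3 -m creep '{"translation":[[0.2,0.05,0],[0.4,0.1,0],[0.4,0.1,0]],"delta_rot":[[0,0,0],[0,0,0],[0,0,0]],"hand":[0,0,0]}'
python3 -m creep '{"translation":[[0.2,0.05,0],[0.4,0.1,0],[0.4,0.1,0]],"delta_rot":[[0,0,0],[0,0,0],[0,0,0]],"hand":[0,0,0]}'
python3 - <<'E'
from h import *
print(read_state()["joints"])
im,P=cloud("wrist");cv2.imwrite("pics/w8.png",im[...,::-1])
for n in("top","side"):
    im,P=cloud(n);a=np.radians(13.8);M=np.array([[np.cos(a),-np.sin(a)],[np.sin(a),np.cos(a)]])
    L=(P[...,:2]-[708,81.5])@M; m=(abs(P[...,2]-162)<6)&(L[...,0]>-140)&(L[...,0]<-50)&(abs(L[...,1])<90)&(abs(L[...,1])>35)
    print(n,m.sum(),np.percentile(L[m][:,0],[2,50,98]) if m.any() else 0)
E
```

```text
clock: 29.8
position: [581.1, 49.7, 140.0]
ee_rot: [-0.117, 0.972, 0.026, 0.204]
contact_force: [-6.0, -0.5, 4.8]
gripper_width: -0.5
grasp_force: 3.2
clock: 30.18
position: [581.6, 49.3, 139.1]
ee_rot: [-0.117, 0.972, 0.025, 0.2]
contact_force: [-20.0, 0.3, 14.6]
gripper_width: -0.2
grasp_force: 9.7
[ 0.38788626  0.24759912 -0.59368877  0.17699299 -0.33172626 -1.87598146]
top 0 0
side 55 [-81.62043793 -79.65489517 -76.82770648]
```

```bash
python3 -m creep '{"translation":[[-2,-0.5,0],[-5,-1.2,1],[-9,-2.2,4],[-12,-2.9,9],[-12.5,-3,14],[-12.5,-3,19],[-12.5,-3,22.5],[-12.5,-3,22.5]],"delta_rot":[[0,0,0],[0,0,0],[-1.2,4.9,0],[-2.9,11.7,0],[-4.5,18.5,0],[-5.5,22.5,0],[-5.5,22.5,0],[-5.5,22.5,0]],"hand":[0,0,0,3,3,3,3,3]}'
python3 - <<'E'
from h import *
s=read_state();M=R.from_quat(s["ee_rot"]).as_matrix();print(s['joints'],s['position']);print(M.round(3))
im,P=cloud("side");cv2.imwrite("pics/s9.png",cv2.resize(im[80:380,140:540,::-1],(800,600)))
E
```

```text
clock: 31.32
position: [463.2, 21.7, 368.5]
ee_rot: [-0.12, 0.993, 0.003, 0.009]
contact_force: [1.2, 0.6, -0.8]
gripper_width: 30.2
grasp_force: 0.0
[ 3.98478321e-01  2.09676992e-02 -1.19860060e-01 -2.84581205e-04
 -1.41017404e+00 -1.72937184e+00] [463.21774496  21.7215126  368.48413545]
[[-0.971 -0.238  0.018]
 [-0.237  0.971  0.008]
 [-0.02   0.003 -1.   ]]
```

View pics/s9.png

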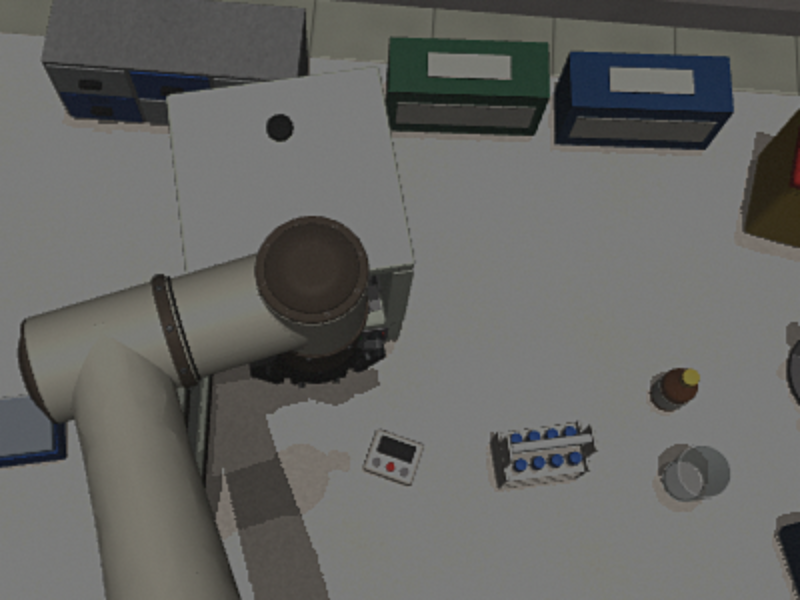

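The shelf is home and the arm is raised clear in front; the bystanders are unmoved. Next I go back to the door handle.

```bash
python3 -m creep '{"translation":[[-1.8,2.5,0],[-3.5,5,0],[-5.3,7.5,0],[-7,10,0],[-8.8,12.5,0],[-10.5,15,0],[-12.3,17.5,0],[-14,20.3,0]],"delta_rot":[[0,0,10],[0,0,20],[0,0,30],[0,0,40],[0,0,50],[0,0,60],[0,0,70],[0,0,80]],"hand":[4,4,4,4,4,4,4,4]}'
python3 -m creep '{"translation":[[0,0,0],[0,0,0]],"delta_rot":[[0,0,0],[0,0,0]],"hand":[4,4]}'
python3 - <<'E'
from h import *
im,P=cloud("wrist");hsv=cv2.cvtColor(im,cv2.COLOR_RGB2HSV);cv2.imwrite("pics/w10.png",im[...,::-1])
m=(hsv[...,0]>100)&(hsv[...,0]<130)&(hsv[...,1]>130)
k,l,st,ce=cv2.connectedComponentsWithStats(m.astype(np.uint8))
for i in range(1,k):
    if st[i,4]>150: print(st[i],ce[i].round())
K,t,M=cam("wrist");s=read_state()["position"];q=M.T@(np.array([s[0],s[1],301])-t);q=K@q;print("tcp axis px at z301",q/q[2])
E
```

```text
clock: 32.38
position: [320.3, 224.5, 364.0]
ee_rot: [0.732, -0.682, -0.005, -0.002]
contact_force: [0.5, 1.0, 0.2]
gripper_width: 39.9
grasp_force: 0.0
clock: 32.62
position: [321.3, 223.8, 364.5]
ee_rot: [0.73, -0.684, -0.005, -0.002]
contact_force: [0.4, -0.9, 0.1]
gripper_width: 39.7
grasp_force: 0.0
[308 191  17  59 688] [316. 215.]
tcp axis px at z301 [319.2646686  257.32097757   1.        ]
```

View pics/w10.png

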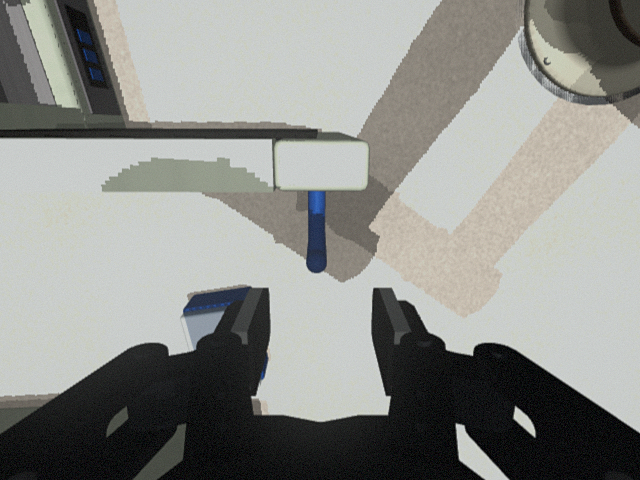

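The handle's top is at about (316,263), within 3 mm of the tool axis (319,257), so I descend and grip.

```bash
python3 -m creep '{"translation":[[0,0,-4],[0,0,-8],[0,0,-10.5],[0,0,-10.5],[0,0,-10.5],[0,0,-10.5],[0,0,-10.5],[0,0,-10.5]],"delta_rot":[[0,0,0],[0,0,0],[0,0,0],[0,0,0],[0,0,0],[0,0,0],[0,0,0],[0,0,0]],"hand":[4,4,4,4,0.5,0.5,0.5,0.5]}'
python3 -m creep '{"translation":[[-0.4,-2,0],[-0.55,-4,0],[-0.6,-6,0],[-0.45,-8,0],[-0.1,-10,0],[0.4,-12,0]],"delta_rot":[[0,0,5],[0,0,10],[0,0,15],[0,0,20],[0,0,25],[0,0,30]],"hand":[0.5,0.5,0.5,0.5,0.5,0.5]}'
```

```text
clock: 33.67
position: [323.4, 224.7, 262.1]
ee_rot: [0.73, -0.684, -0.004, -0.005]
contact_force: [7.2, -2.3, -1.5]
gripper_width: 10.2
grasp_force: 58.3
clock: 34.42
position: [328.5, 105.6, 262.1]
ee_rot: [0.882, -0.47, -0.004, -0.006]
contact_force: [11.4, 4.3, -8.2]
gripper_width: 10.2
grasp_force: 58.9
```

```bash
python3 -m creep '{"translation":[[0.7,-1.9,0],[1.55,-3.7,0],[2.55,-5.5,0],[3.7,-7.2,0],[5,-8.75,0],[6.4,-10.2,0]],"delta_rot":[[0,0,5],[0,0,10],[0,0,15],[0,0,20],[0,0,25],[0,0,30]],"hand":[0.5,0.5,0.5,0.5,0.5,0.5]}'
python3 -m creep '{"translation":[[1.6,-1.4,0],[3.2,-2.55,0],[5,-3.6,0],[6.8,-4.5,0],[8.7,-5.2,0],[10.7,-5.7,0],[12.7,-6.1,0],[14,-6.25,0]],"delta_rot":[[0,0,5],[0,0,10],[0,0,15],[0,0,20],[0,0,25],[0,0,30],[0,0,35],[0,0,38]],"hand":[0.5,0.5,0.5,0.5,0.5,0.5,0.5,0.5]}'
python3 -m creep '{"translation":[[0.3,0,0],[0.6,0.05,0],[0.8,0.05,0],[0.8,0.05,0]],"delta_rot":[[0,0,1],[0,0,2],[0,0,2],[0,0,2]],"hand":[0.5,0.5,0.5,0.5]}'
```

```text
clock: 35.17
position: [392.6, 3.3, 262.1]
ee_rot: [0.974, -0.226, -0.003, -0.003]
contact_force: [6.5, 6.4, -3.0]
gripper_width: 10.3
grasp_force: 59.3
clock: 36.17
position: [532.1, -58.6, 262.2]
ee_rot: [0.995, 0.103, -0.003, 0.001]
contact_force: [-0.3, 8.9, 3.0]
gripper_width: 10.3
grasp_force: 59.6
clock: 36.67
position: [538.9, -59.1, 262.1]
ee_rot: [0.993, 0.12, -0.004, 0.002]
contact_force: [1.0, 6.1, 4.6]
gripper_width: 10.8
grasp_force: 59.9
```

```bash
python3 -m creep '{"translation":[[0.2,0.03,0],[0.4,0.07,0],[0.4,0.07,0]],"delta_rot":[[0,0,0],[0,0,0],[0,0,0]],"hand":[0.5,0.5,0.5]}'
```

```text
clock: 37.05
position: [542.2, -59.3, 262.1]
ee_rot: [0.993, 0.12, -0.004, 0.003]
contact_force: [1.0, 2.7, 5.8]
gripper_width: 10.1
grasp_force: 59.9
```

```bash
python3 -m creep '{"translation":[[0.2,0,0],[0.4,0,0],[0.4,0,0]],"delta_rot":[[0,0,0],[0,0,0],[0,0,0]],"hand":[0.5,0.5,0.5]}'; python3 -m creep '{"translation":[[0.15,0,0],[0.3,0,0],[0.3,0,0]],"delta_rot":[[0,0,0],[0,0,0],[0,0,0]],"hand":[0.5,0.5,0.5]}'
```

```text
clock: 37.42
position: [543.7, -59.4, 262.0]
ee_rot: [0.993, 0.12, -0.007, 0.002]
contact_force: [-6.4, 4.5, 8.1]
gripper_width: 10.0
grasp_force: 60.4
clock: 37.8
position: [543.6, -59.4, 262.0]
ee_rot: [0.993, 0.12, -0.011, 0.002]
contact_force: [-14.0, 5.5, 12.6]
gripper_width: 10.1
grasp_force: 60.8
```

Against the stop. Release, rise clear, back off and verify.

```bash
python3 -m creep '{"translation":[[-0.2,0,0],[-0.4,0,0],[-0.4,0,0],[-0.4,0,0],[-0.4,0,4],[-0.4,0,8],[-0.4,0,12],[-0.4,0,12]],"delta_rot":[[0,0,0],[0,0,0],[0,0,0],[0,0,0],[0,0,0],[0,0,0],[0,0,0],[0,0,0]],"hand":[4,4,4,4,4,4,4,4]}'
python3 -m creep '{"translation":[[-4,-1,0],[-8,-2,0],[-12,-3,0],[-14,-4,0],[-14,-4,0]],"delta_rot":[[0,0,0],[0,0,0],[0,0,0],[0,0,0],[0,0,0]],"hand":[4,4,4,4,4]}'
python3 - <<'E'
from h import *
im,P=cloud("wrist");cv2.imwrite("pics/w11.png",im[...,::-1])
im,P=cloud("top");X,Y,Z=[P[...,i] for i in range(3)]
m=(X>480)&(X<620)&(Y>-100)&(Y<190)&(abs(Z-323)<7)
a=np.radians(13.8);M=np.array([[np.cos(a),-np.sin(a)],[np.sin(a),np.cos(a)]]);L=(P[...,:2]-[708,81.5])@M
for y in(100,60,20,-20,-60,-100):
    k=m&(abs(L[...,1]-y)<8);print(y,L[k][:,0].min().round(1) if k.any() else None)
E
```

```text
clock: 38.8
position: [545.9, -59.2, 384.2]
ee_rot: [0.993, 0.12, -0.002, 0.003]
contact_force: [-0.5, -0.9, -0.9]
gripper_width: 39.9
grasp_force: 0.0
clock: 39.42
position: [403.7, -99.5, 380.6]
ee_rot: [0.993, 0.119, -0.005, 0.002]
contact_force: [0.4, -0.5, 0.3]
gripper_width: 40.1
grasp_force: 0.0
100 -156.0
60 -156.1
20 -155.9
-20 -156.0
-60 -155.8
-100 -155.9
```

View pics/w11.png

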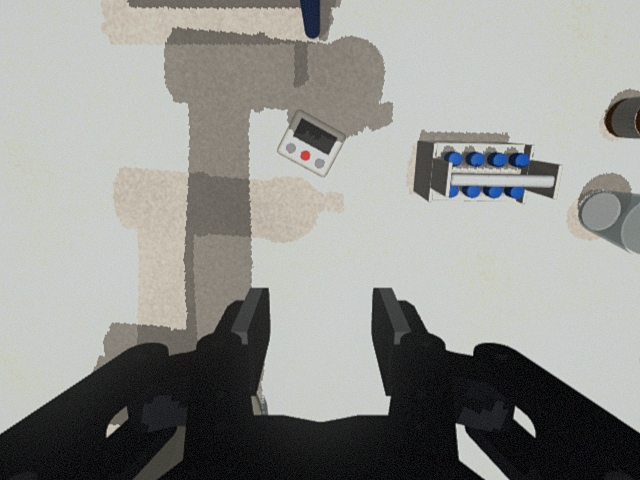

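The door is flush: its face sits at a constant −156 mm along its whole width. The arm is clear, with the timer at (312,143) and the blue rack at (490,170) still in place.

```bash
python3 -c "
from bench import *
print(job_done())"
```

```text
the job is handed in; nothing more can be done
None
```

I handed the job in at about 39 s: the red-capped rack is on the shelf, the shelf is home and the door is shut flush, with nothing else on the bench disturbed in the last views; I didn't look at the rack again after pushing the shelf in, and no verdict came back.

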